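Move the long tamping rod from the holder block to the wash-up beaker

TASK

On the lab trolley, pull the longest of the three upright tools out of the blue steel holder block and stand it in the empty metal beaker, lowering it in rather than letting it drop. Leave the other two tools standing in the block, and do not tip the beaker or push it away.

Things in the scene. Friction and masses are not known exactly. Their poses are not given: they have to be found in the camera images.
- long_rod_mid (a point): Centre of the long rod, the tool to move: 200 mm long, 0.16 kg, steel shaft 12 mm thick, black grip 18 mm thick over its top 70 mm. z points along it to the grip end. It stands loosely in any one of the three wells (60 mm deep, 14 mm wide, floor 15 mm up, 45 mm apart) of a fixed blue block 60 x 150 mm, 75 mm high: its top is 215 mm above the table, leaning up to 3 degrees; it comes free after rising 60 mm.
- beaker: Empty round metal beaker, loose on the table, 0.5 kg: 80 mm outside diameter, 72 mm inside, straight walls, 90 mm high, inner floor 5 mm above the table. Origin at the centre of its underside, z up.
- short_rod_mid (a point): Centre of the short rod, to be left in its well: same shaft, black grip 35 mm long, but only 100 mm long in all, its top 115 mm above the table (the long rod's lower end must be lifted over it before it is carried sideways); z up.
- paddle_mid (a point): Centre of the paddle, to be left in its well: 110 mm long, a 12 mm steel shaft that ends at the top in a flat upright steel blade 28 mm wide, 4 mm thick and 38 mm tall, its top 125 mm above the table (the long rod's lower end must clear this too); z up.
Things that resemble listed ones, but are neither listed nor needed, are in the scene too. Leave any yellow look-alike of the part that bears long_rod_mid alone.

How it is judged:
By the outcome, as a careful person would: the job done as asked, in the order asked, and still so for the second after the job is handed in, with the robot touching nothing.
It also fails if it takes over 42 s, if anything falls off the work surface, if the arm or the gripper's body presses on something with over 40 N, if the wrist force passes 120 N, or if a joint passes its speed limit or range.

ROBOT

A 6-joint arm with a two-finger parallel gripper is mounted at the origin on the work surface. World frame = base frame: x ahead of the robot, y to its left, z up, the work surface at z = 0. Lengths are in m, angles in rad, forces in N, time in s.
With the tool pointing down it reaches from about 0.425 to 1.125 m from the base axis. Payload 14.9 kg.
Tool frame: the origin (TCP) lies at the very end of the fingers, on their centre line; the grasp point (between the pads) lies 19 mm behind it (env.grasp_offset is the distance from the TCP to the grasp point, in m); z points along the fingers, x is the direction in which the jaws open and shut, and the axes are right-handed (so a half turn about z gives the same grasp; the last joint's range is limited). The gripper opens to 91 mm and grips with 3 to 60 N. Pads are 32 mm wide; open, the fingers measure 118 mm over their backs; the gripper's body (76 mm by 178 mm) begins 60 mm behind the grasp point.
Start: joints at [1.251, 0.379, 1.734, -0, 1.028, -0.033], TCP at [0.198, 0.671, 0.214] pointing down, gripper open.
Joint ranges: [-2.77, 2.77], [-0.74, 2.19], [0, 2.66], [-1.06, 4.2], [0.31, 2.87], [-3.08, 3.08]. Speed limits (rad/s): [1.89, 1.89, 2.39, 3.14, 3.14, 3.14].

INTERFACE

Orientations are given as a unit quaternion [x, y, z, w].
In Python, from plant import telemetry, read_camera, camera_info, env, find_in, silhouettes gives the robot as it stands.
- The arm moves only by the tool apply_moves, never from a script. Its argument "targets" is a list that holds one entry, the list of rows, each a list of 5 numbers: the shift along the world's x, y, z in units of 0.15 m (1.0 is 0.15 m), then the turn about the world's z in units of 1.5 rad (1.0 is 1.5 rad), then the finger opening in mm, from 0 to 91.2. In form: [[[x, y, z, yaw, grip], ...]]. A call has 1 to 20 rows; each row shifts and turns the commanded pose from where the row before left it; what a row does not reach is not made up. A row lasts 1/10 s, in which the tool goes at most 50 mm and 8.59 degrees, less where a joint would pass 70% of its speed; a pose out of reach is approached as far as the arm can. A call with a number of a shift or a turn outside -1 to 1 is refused whole. A call with a gripper value outside its range is refused whole. The fingers move at their own pace and stop on an object; "force" is the grip in N (left out, the last holds). Time passes only in rows, so rows that do not move let the fingers close. It gives the time, the measured TCP pose, the force and the opening at its end, in the units of the state.
- telemetry.get_obs(): the state, without advancing time (a new reading comes with each control period).
- read_camera(name): name is "scene" or "top" or "wrist"; returns the picture (384x512x3 uint8, red, green, blue); there is no depth.
- camera_info(name): a dict with "camera_matrix" (3x3 intrinsics, pixels), "xyz" and "rotation" of the camera in the world. Camera axes: x right, y down, z forward; pixel columns grow to the right and rows downward; lengths in m; the calibration is good to about 2 mm. The wrist camera is an equidistant fisheye: a pixel r from the principal point sees the ray r / f radians off the axis. A picture is of the moment at which its call begins: read the wrist's pose just before it. camera_info takes no time and is no camera call; for the wrist camera it gives the pose at the moment of the call.
- env.sign_off(): hands the job in, once; it reports no verdict.
Trained networks look in the newest picture that a camera, given by its name, has taken for a name from the list of things; names that differ only in an ending like _2 or _b are one class to them, and where a whole thing is asked for, a point or a joint stands for the part that bears it (a point fixed in the world has none). Each returns a list of dicts, best first, with "confidence" (0 to 1); they miss things now and then, are a little off and sometimes report something else, mostly with a low value. They report only what shows in the picture. A call takes as long as a camera call. They do not tell look-alikes from the thing itself.
- find_in(camera, thing): "box" ([left, top, right, bottom] in pixels, round what is visible of it).
- silhouettes(camera, thing): "region" (384x512 bool, what is visible of it) and "box" ([left, top, right, bottom] in pixels, round what is visible of it).
The state is a dict: "clock": time; "qpos": joint angles; "joint_vel": joint speeds; "tau": joint torques, N m; "eef_pos": TCP position; "tool_rot": TCP orientation; "contact_force": force on the tool from outside, world axes, zero at the start; "wrist_torque": the same for the moment, N m; "opening": opening from 0.0 (shut) to 1.0 (fully open).
Only numpy, scipy, OpenCV 4.12 (cv2) and the standard library are available. Lean on these libraries where they do the work, as an engineer would, in place of code of your own. Each camera call takes 0.05 s, during which the arm holds its last target.

## Working session

There is one attempt and no reset: what is moved stays moved. The work goes in short steps, Python scripts to look and compute and a tool call to move; the robot and the scene stay as the last step left them, time stands still between calls to the robot, and variables do not carry over. Pictures are saved under pics/ and viewed, and the job is handed in when it is done.

Besides the shell and the picture viewer there is one more tool, called after ">>>" as a command line: name --argument value ..., lists and objects as JSON in quotes. apply_moves: Moves the arm, as the interface text tells. Its arguments: {"type":"object","properties":{"targets":{"type":"array"},"force":{"type":"number"}},"required":["targets"]}

```bash
mkdir -p pics; ls; python3 - <<'E'
from plant import telemetry, read_camera, camera_info, env, find_in, silhouettes
import cv2
for n in ["scene","top"]:
    im=read_camera(n); cv2.imwrite(f"pics/{n}0.png",im[:,:,::-1])
    for t in ["long_rod_mid","beaker","short_rod_mid","paddle_mid"]:
        print(n,t,[(r["confidence"],r["box"]) for r in find_in(n,t)][:4])
    ci=camera_info(n); print(ci)
print(telemetry.get_obs()["clock"])
E
```

```text
pics
scene long_rod_mid [(0.98, [207.8, 112.2, 225.9, 201.9]), (0.69, [161.7, 124.9, 177.0, 197.2])]
scene beaker [(0.66, [315.3, 211.4, 377.9, 280.5]), (0.58, [144.9, 175.7, 156.0, 200.7])]
scene short_rod_mid [(0.55, [142.3, 175.8, 155.9, 198.9])]
scene paddle_mid [(0.48, [190.7, 169.9, 202.9, 195.3])]
{'camera_matrix': array([[383.08809104,   0.        , 255.4785335 ],
       [  0.        , 383.08809104, 193.13616041],
       [  0.        ,   0.        ,   1.        ]]), 'xyz': array([1.04202666, 0.15439152, 0.47418157]), 'rotation': array([ 0.51403913,  0.71709973, -0.3818567 , -0.27516759])}
top long_rod_mid [(0.67, [352.1, 173.1, 385.2, 197.4]), (0.62, [329.4, 250.2, 362.6, 262.0])]
top beaker [(0.66, [154.5, 164.3, 205.6, 213.2])]
top short_rod_mid [(0.56, [383.6, 171.7, 393.7, 182.8])]
top paddle_mid []
{'camera_matrix': array([[426.12015747,   0.        , 254.27729707],
       [  0.        , 426.12015747, 193.05983778],
       [  0.        ,   0.        ,   1.        ]]), 'xyz': array([ 0.4437097 , -0.01841997,  0.83002714]), 'rotation': array([ 0.71121351, -0.70075323,  0.02475967, -0.05007215])}
0.5
```

View pics/scene0.png

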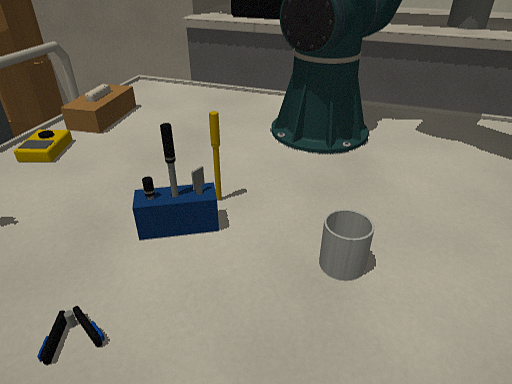

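View pics/top0.png

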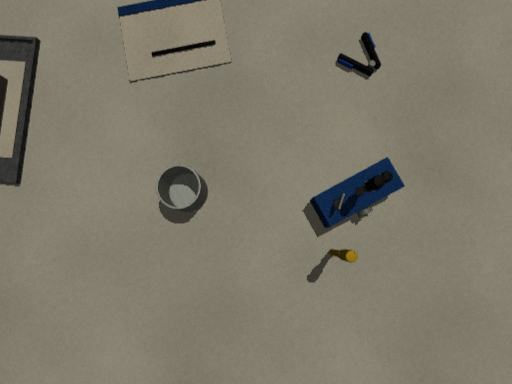

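```bash
python3 - <<'E'
import cv2
a=cv2.imread("pics/scene0.png")[95:265,120:260]
b=cv2.imread("pics/top0.png")[150:280,310:420]
cv2.imwrite("pics/crop0.png",cv2.hconcat([cv2.resize(a,(400,486),interpolation=2),cv2.resize(b,(400,486),interpolation=2)]))
E
```

```text
(no output)
```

View pics/crop0.png

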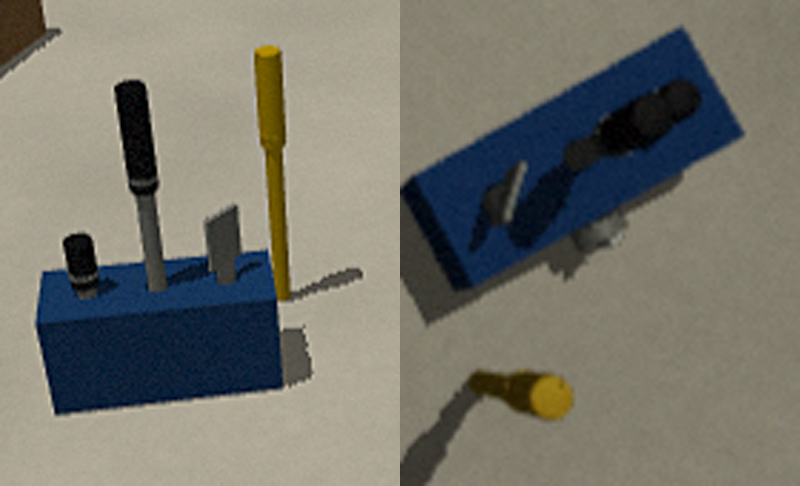

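The candidates for the long tool in the scene view are:
- **Black-gripped rod:** in the middle well, about (170,150).
- **Yellow look-alike:** standing on the table, about (215,155).
- **Short black rod:** about (148,187).

The black one in the middle well fits, because it is in the block and is the tallest of the three. The crop confirms it. Next I'll triangulate.

```bash
cat > h.py <<'E'
import numpy as np, cv2
from scipy.spatial.transform import Rotation as R
from plant import camera_info
def ray(n,p):
    c=camera_info(n);K=c["camera_matrix"]
    d=np.array([(p[0]-K[0,2])/K[0,0],(p[1]-K[1,2])/K[1,1],1.])
    q=c["rotation"]; M=R.from_quat(q).as_matrix()
    return np.array(c["xyz"]),M@(d/np.linalg.norm(d))
def atz(n,p,z):
    o,d=ray(n,p); return o+d*(z-o[2])/d[2]
def tri(a,b):
    (o1,d1),(o2,d2)=ray("scene",a),ray("top",b)
    t=np.linalg.lstsq(np.c_[d1,-d2],o2-o1,rcond=None)[0]
    p,q=o1+d1*t[0],o2+d2*t[1]; return (p+q)/2,np.linalg.norm(p-q)
def proj(n,P):
    c=camera_info(n);K=c["camera_matrix"];M=R.from_quat(c["rotation"]).as_matrix()
    v=M.T@(np.array(P)-c["xyz"]); v=K@v; return v[:2]/v[2]
E
python3 - <<'E'
from h import *
np.set_printoptions(precision=4,suppress=True)
# crop coordinate conversions
sc=lambda u,v:(120+u/400*140,95+v/486*170)
tp=lambda u,v:(310+(u-400)/400*110,150+v/486*130)
print("block top corners (top cam) z=.075")
for c in [(682,27),(745,133),(472,288),(412,180)]: print(atz("top",tp(*c),.075))
print("same, scene"); 
for c in [(268,252),(280,305),(38,322),(42,273)]: print(atz("scene",sc(*c),.075))
print("long base scene",atz("scene",sc(155,288),.075),"top scene",atz("scene",sc(130,86),.215))
print("long top, top cam blobs",atz("top",tp(680,100),.215),atz("top",tp(655,118),.215))
print("long base top cam",atz("top",tp(578,153),.075))
print("short top",atz("top",tp(655,118),.115),atz("top",tp(680,100),.115),"scene",atz("scene",sc(78,240),.115))
print("yellow top",atz("top",tp(552,396),.2),atz("scene",sc(268,50),.2), "base",atz("scene",sc(282,298),0),atz("top",tp(478,382),0))
print("beaker rim top",atz("top",((154.5+205.6)/2,188),.09))
print(atz("scene",(347.5,226.5),.09))
E
```

```text
block top corners (top cam) z=.075
[ 0.591  -0.2269  0.075 ]
[ 0.5405 -0.2563  0.075 ]
[ 0.4655 -0.1244  0.075 ]
[ 0.5161 -0.0955  0.075 ]
same, scene
[ 0.4709 -0.1233  0.075 ]
[ 0.526  -0.0907  0.075 ]
[ 0.5912 -0.2252  0.075 ]
[ 0.543  -0.2541  0.075 ]
long base scene [ 0.5345 -0.1749  0.075 ] top scene [ 0.5326 -0.1739  0.215 ]
long top, top cam blobs [ 0.5351 -0.187   0.215 ] [ 0.528  -0.1771  0.215 ]
long base top cam [ 0.53   -0.1758  0.075 ]
short top [ 0.5416 -0.2028  0.115 ] [ 0.5499 -0.2144  0.115 ] scene [ 0.5536 -0.2131  0.115 ]
yellow top [ 0.4205 -0.1386  0.2   ] [ 0.4229 -0.1366  0.2   ] base [ 0.4201 -0.139   0.    ] [ 0.4195 -0.138   0.    ]
beaker rim top [0.5295 0.1397 0.09  ]
[0.5421 0.1412 0.09  ]
```

```bash
python3 - <<'E'
import cv2
a=cv2.imread("pics/scene0.png")[200:290,300:390]
b=cv2.imread("pics/top0.png")[155:225,145:215]
cv2.imwrite("pics/crop1.png",cv2.hconcat([cv2.resize(a,(400,400),interpolation=2),cv2.resize(b,(400,400),interpolation=2)]))
E
```

```text
(no output)
```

View pics/crop1.png

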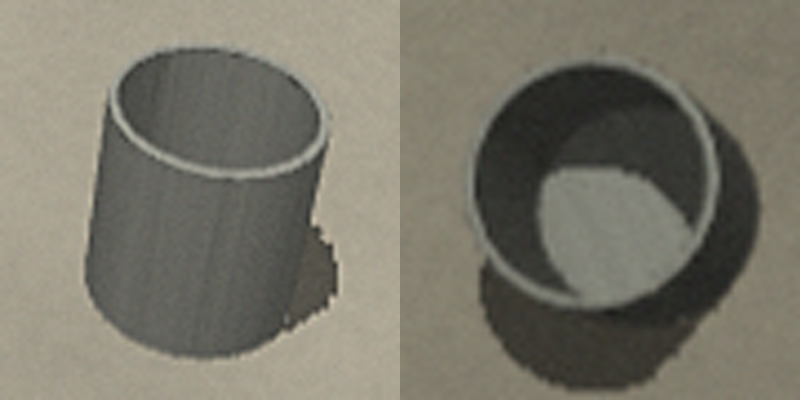

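```bash
python3 - <<'E'
from h import *
from plant import telemetry
np.set_printoptions(precision=4,suppress=True)
print("rim",atz("top",(178.8,186.9),.09),atz("scene",(349.5,225.3),.09), tri((349.5,225.3),(178.8,186.9)))
# bottom edge
o=telemetry.get_obs(); print(o["eef_pos"],R.from_quat(o["tool_rot"]).as_matrix(),o["opening"],o["clock"])
im=cv2.imread("pics/scene0.png"); t=cv2.imread("pics/top0.png")
def draw(i,n,P,c): 
    p=proj(n,P); cv2.circle(i,tuple(int(round(x*8)) for x in p),4,c,-1,shift=3)
for c,col in [((.5325,.1405),(0,0,255))]:
  for z in (0,.09):
    for a in np.arange(0,6.28,.2):
      P=(c[0]+.04*np.cos(a),c[1]+.04*np.sin(a),z); draw(im,"scene",P,col); draw(t,"top",P,col)
for z in np.linspace(.08,.215,8):
    P=(.5305,-.175,z); draw(im,"scene",P,(0,0,255)); draw(t,"top",P,(0,0,255))
cv2.imwrite("pics/ov.png",cv2.hconcat([cv2.resize(im[95:290,120:390],(400,289)),cv2.resize(t[150:270,145:420],(400,175))  if 0 else cv2.resize(t[130:275,145:420],(400,289))]))
E
```

```text
rim [0.5314 0.142  0.09  ] [0.538  0.1439 0.09  ] (array([0.5319, 0.1434, 0.0852]), np.float64(0.0007564630783172246))
[0.198  0.6714 0.2139] [[ 0.2829  0.9592 -0.    ]
 [ 0.9592 -0.2829 -0.    ]
 [-0.0001 -0.     -1.    ]] 1.0004030479606973 0.5
```

View pics/ov.png

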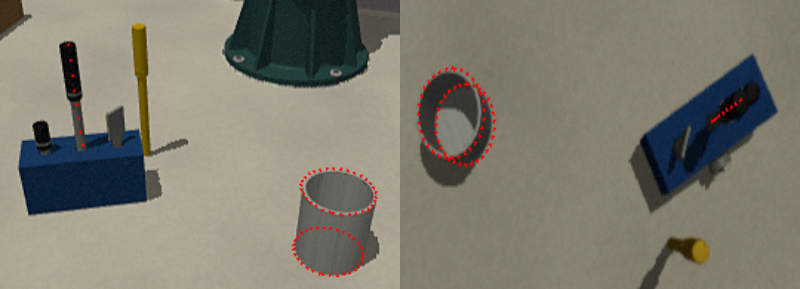

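>>> apply_moves --targets '[[[0.22,-0.1,0.06,-0.05,91],[0.22,-0.1,0.06,-0.05,91],[0.22,-0.1,0.06,-0.05,91],[0.22,-0.1,0.06,-0.05,91],[0.22,-0.1,0.06,-0.05,91],[0.22,-0.1,0.06,-0.05,91],[0.22,-0.1,0.06,-0.05,91],[0.22,-0.1,0.06,-0.05,91],[0.22,-0.1,0.06,-0.05,91],[0.22,-0.1,0.06,-0.05,91]]]'

```text
clock: 1.5
eef_pos: [0.5293, 0.5206, 0.3044]
tool_rot: [0.965, 0.262, 0.0, -0.0]
contact_force: [0.1, 0.6, -0.4]
opening: 0.998
```

>>> apply_moves --targets '[[[0,-0.29,0,0,91],[0,-0.29,0,0,91],[0,-0.29,0,0,91],[0,-0.29,0,0,91],[0,-0.29,0,0,91],[0,-0.29,0,0,91],[0,-0.29,0,0,91],[0,-0.29,0,0,91],[0,-0.29,0,0,91],[0,-0.29,0,0,91],[0,-0.29,0,0,91],[0,-0.29,0,0,91],[0,-0.29,0,0,91],[0,-0.29,0,0,91],[0,-0.29,0,0,91],[0,-0.29,0,0,91],[0,0,0,0,91],[0,0,0,0,91]]]'

```text
clock: 3.3
eef_pos: [0.5278, -0.1752, 0.3038]
tool_rot: [0.965, 0.263, -0.0, -0.0]
contact_force: [0.2, -0.8, 0.9]
opening: 0.997
```

```bash
python3 - <<'E'
from h import *
from plant import *
c=camera_info("wrist"); print(c)
im=read_camera("wrist"); cv2.imwrite("pics/w1.png",im[:,:,::-1])
for t in ["long_rod_mid","short_rod_mid","paddle_mid"]:
    print(t,[(r["confidence"],r["box"]) for r in find_in("wrist",t)][:4])
M=R.from_quat(c["rotation"]).as_matrix();K=c["camera_matrix"]
for P in [(.531,-.176,.215),(.531,-.176,.145),(.531,-.176,.08),(.5535,-.2145,.115)]:
    v=M.T@(np.array(P)-c["xyz"]); th=np.arctan2(np.hypot(*v[:2]),v[2]); u=v[:2]/np.hypot(*v[:2])*th*K[0,0]; print(P,u+K[:2,2])
o=telemetry.get_obs(); print(o["eef_pos"],R.from_quat(o["tool_rot"]).as_matrix()[:,0],o["clock"])
E
```

```text
{'camera_matrix': array([[297.31863964,   0.        , 254.91466773],
       [  0.        , 297.31863964, 188.18867029],
       [  0.        ,   0.        ,   1.        ]]), 'xyz': array([ 0.49298717, -0.1158734 ,  0.47434293]), 'rotation': array([0.95782597, 0.26026408, 0.03218941, 0.11745582])}
long_rod_mid [(0.97, [171.2, 86.6, 209.6, 109.5]), (0.57, [248.0, 161.3, 265.7, 200.0])]
short_rod_mid [(0.61, [248.7, 198.6, 261.9, 216.2])]
paddle_mid [(0.48, [249.3, 124.9, 269.3, 142.6])]
(0.531, -0.176, 0.215) [257.36482484 195.14141277]
(0.531, -0.176, 0.145) [256.83795113 178.80243112]
(0.531, -0.176, 0.08) [256.50744791 168.62350931]
(0.5535, -0.2145, 0.115) [256.5559262  208.19383188]
[ 0.52807683 -0.17356042  0.30395306] [8.60140451e-01 5.10057255e-01 3.19563068e-05] 3.5
```

View pics/w1.png

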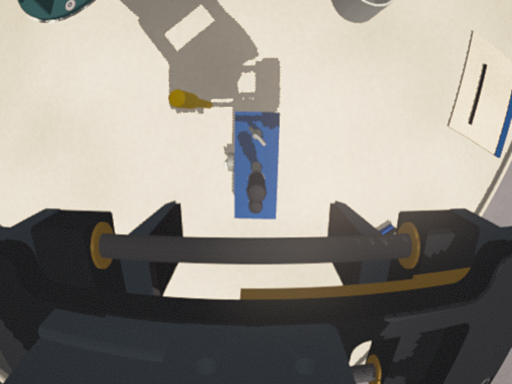

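>>> apply_moves --targets '[[[0.02,-0.01,-0.09,0,91],[0,0,-0.09,0,91],[0,0,-0.09,0,91],[0,0,-0.09,0,91],[0,0,-0.09,0,91],[0,0,-0.09,0,91],[0,0,-0.09,0,91],[0,0,-0.09,0,91],[0,0,-0.09,0,91],[0,0,-0.09,0,91],[0,0,0,0,91]]]'

```text
clock: 4.6
eef_pos: [0.5301, -0.1757, 0.1669]
tool_rot: [0.965, 0.264, -0.001, -0.001]
contact_force: [-0.4, -1.7, 0.4]
opening: 0.998
```

```bash
python3 - <<'E'
from h import *
from plant import *
a=read_camera("scene")[60:270,100:320];b=read_camera("wrist")[100:310,140:360]
cv2.imwrite("pics/g1.png",cv2.hconcat([cv2.resize(x[:,:,::-1],(400,382)) for x in (a,b)]))
E
```

```text
(no output)
```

View pics/g1.png

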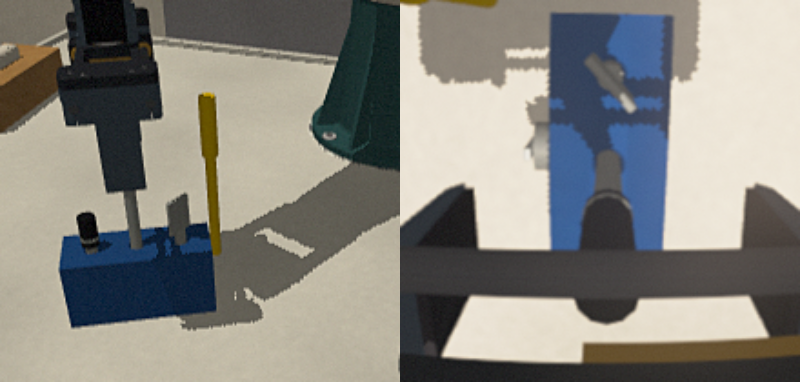

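The rod's grip sits centred between the open fingers: it is at about (605,270) in the right-hand crop, with the fingers at 440 and 770. The neighbouring tools are below the fingertips, so I'll close.

>>> apply_moves --targets '[[[0,0,0,0,14],[0,0,0,0,14],[0,0,0,0,14],[0,0,0,0,14],[0,0,0,0,14],[0,0,0,0,14],[0,0,0,0,14],[0,0,0,0,14],[0,0,0,0,14],[0,0,0,0,14]]]' --force 30

```text
clock: 5.7
eef_pos: [0.531, -0.1761, 0.1689]
tool_rot: [0.965, 0.264, -0.0, 0.0]
contact_force: [-0.4, 0.1, -0.5]
opening: 0.191
```

>>> apply_moves --targets '[[[0,0,0.05,0,14],[0,0,0.05,0,14],[0,0,0.05,0,14],[0,0,0.05,0,14],[0,0,0.05,0,14],[0,0,0.05,0,14],[0,0,0.05,0,14],[0,0,0.05,0,14],[0,0,0.05,0,14],[0,0,0.1,0,14],[0,0,0.1,0,14],[0,0,0.1,0,14],[0,0,0.1,0,14],[0,0,0.1,0,14],[0,0,0.1,0,14],[0,0,0,0,14]]]'

```text
clock: 7.3
eef_pos: [0.5319, -0.1764, 0.329]
tool_rot: [0.965, 0.264, 0.001, 0.001]
contact_force: [0.2, -0.1, -1.1]
opening: 0.19
```

```bash
python3 - <<'E'
from h import *
from plant import *
a=read_camera("scene")[0:270,60:340];b=read_camera("top")[100:290,250:450]
print(telemetry.get_obs()["contact_force"],telemetry.get_obs()["eef_pos"])
for P in [(.531,-.176,.168),(.531,-.176,.3)]: print(proj("scene",P))
cv2.imwrite("pics/l1.png",cv2.hconcat([cv2.resize(x[:,:,::-1],(400,382)) for x in (a,b)]))
E
```

```text
[-0.51131011  0.47094353 -2.13182428] [ 0.53098365 -0.17608202  0.32646067]
[168.41432027 149.91753879]
[157.68438299  72.9268708 ]
```

View pics/l1.png

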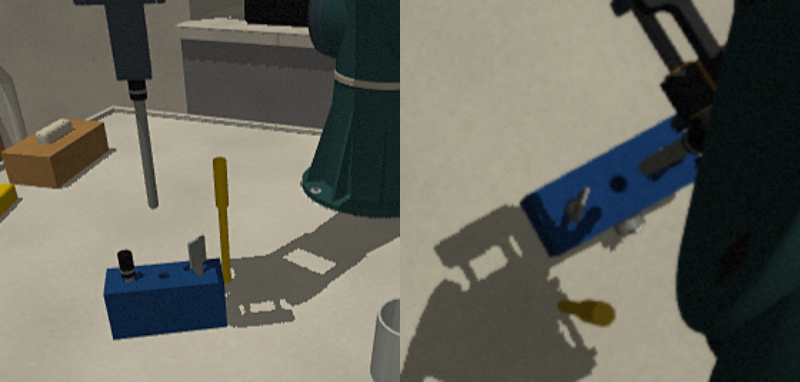

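The rod is free and hangs nearly vertical, with its tip at about z 0.17 m. The short rod and the paddle are still standing in the block. Now I'll carry it over.

>>> apply_moves --targets '[[[0,0.1,0,0,14],[0,0.17,0,0,14],[0,0.19,0,0,14],[0,0.19,0,0,14],[0.01,0.19,0,0,14],[0.01,0.19,0,0,14],[0.01,0.19,0,0,14],[0.01,0.19,0,0,14],[0.01,0.19,0,0,14],[0.01,0.19,0,0,14],[0.01,0.19,0,0,14],[0,0.12,0,0,14],[0,0.07,0,0,14],[0,0,0,0,14],[0,0,0,0,14]]]'

```text
clock: 8.9
eef_pos: [0.5412, 0.1492, 0.326]
tool_rot: [0.965, 0.264, -0.0, 0.0]
contact_force: [-1.2, -0.4, -2.0]
opening: 0.193
```

```bash
python3 - <<'E'
from h import *
from plant import *
np.set_printoptions(precision=4,suppress=True)
o=telemetry.get_obs()
a=read_camera("scene");b=read_camera("top");c=camera_info("wrist");w=read_camera("wrist")
e=o["eef_pos"];print(e,c)
M=R.from_quat(c["rotation"]).as_matrix();K=c["camera_matrix"]
def pw(P):
    v=M.T@(np.array(P)-c["xyz"]); th=np.arctan2(np.hypot(*v[:2]),v[2]); return v[:2]/np.hypot(*v[:2])*th*K[0,0]+K[:2,2]
a=a[:,:,::-1].copy();w=w[:,:,::-1].copy()
cv2.imwrite("pics/c_top.png",b[:,:,::-1])
for z in (.17,.235,.3):
    print(proj("scene",(e[0],e[1],z)),pw((e[0],e[1],z)))
for n in range(40):
    t=n*.157
    P=(.532+.04*np.cos(t),.143+.04*np.sin(t),.09)
    for i,p in ((a,proj("scene",P)),(w,pw(P))): cv2.circle(i,tuple(int(round(x*8)) for x in p),3,(0,0,255),-1,shift=3)
cv2.imwrite("pics/c1.png",cv2.hconcat([cv2.resize(a[50:300,240:440],(400,500),interpolation=2),cv2.resize(w[90:340,160:360],(400,500),interpolation=2)]))
E
```

```text
[0.5412 0.1492 0.326 ] {'camera_matrix': array([[297.3186,   0.    , 254.9147],
       [  0.    , 297.3186, 188.1887],
       [  0.    ,   0.    ,   1.    ]]), 'xyz': array([0.5065, 0.2081, 0.4968]), 'rotation': array([0.9576, 0.2608, 0.0322, 0.1176])}
[360.385  184.8164] [254.8268 176.8277]
[367.6635 145.14  ] [254.8256 191.4621]
[376.0116  99.6326] [254.824  214.9308]
```

View pics/c1.png

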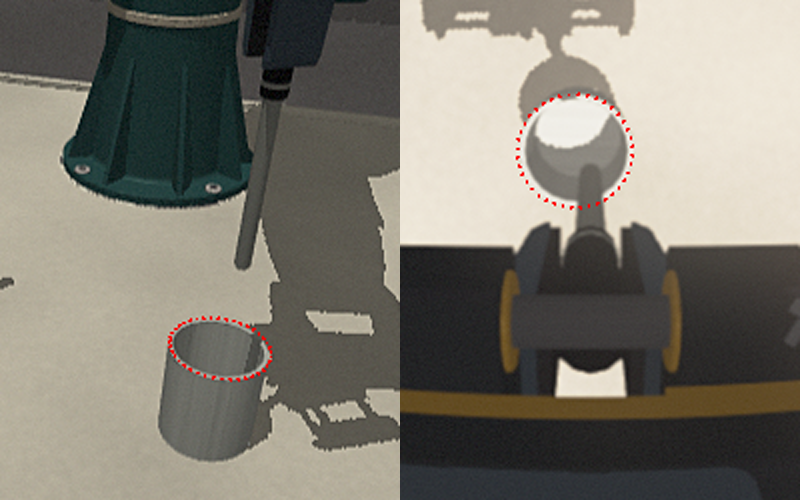

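View pics/c_top.png

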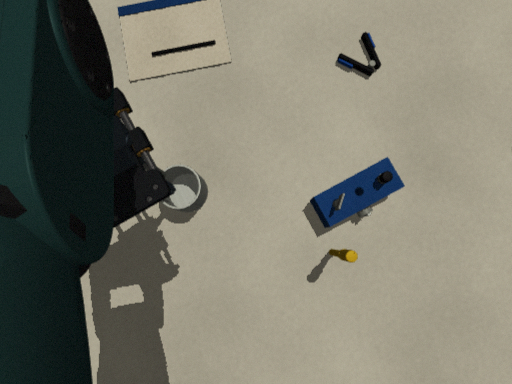

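The tip is over the beaker mouth, about 11 mm off centre toward the outer side, and it is well clear of the rim in both views. Lowering.

>>> apply_moves --targets '[[[0,0,-0.05,0,14],[0,0,-0.08,0,14],[0,0,-0.08,0,14],[0,0,-0.08,0,14],[0,0,-0.08,0,14],[0,0,-0.08,0,14],[0,0,-0.08,0,14],[0,0,-0.08,0,14],[0,0,-0.08,0,14],[0,0,-0.08,0,14],[0,0,-0.08,0,14],[0,0,-0.08,0,14],[0,0,-0.06,0,14],[0,0,-0.04,0,14],[0,0,-0.03,0,14],[0,0,0,0,14],[0,0,0,0,14]]]'

```text
clock: 10.75
eef_pos: [0.5417, 0.1495, 0.1677]
tool_rot: [0.965, 0.264, 0.0, 0.0]
contact_force: [0.2, -0.2, -0.7]
opening: 0.189
```

>>> apply_moves --targets '[[[0,0,-0.01,0,14],[0,0,-0.01,0,14],[0,0,-0.01,0,14],[0,0,0,0,14]]]'

```text
clock: 11.15
eef_pos: [0.5414, 0.1494, 0.1627]
tool_rot: [0.965, 0.264, -0.0, -0.0]
contact_force: [-1.0, 0.3, -1.2]
opening: 0.195
```

>>> apply_moves --targets '[[[0,0,-0.01,0,14],[0,0,0,0,14]]]'

```text
clock: 11.35
eef_pos: [0.5414, 0.1494, 0.1613]
tool_rot: [0.965, 0.264, -0.0, -0.0]
contact_force: [0.1, -0.6, -2.0]
opening: 0.19
```

>>> apply_moves --targets '[[[0,0,-0.01,0,14],[0,0,0,0,14]]]'

```text
clock: 11.55
eef_pos: [0.5414, 0.1494, 0.1598]
tool_rot: [0.965, 0.264, -0.0, -0.0]
contact_force: [-0.3, -0.5, -1.6]
opening: 0.192
```

>>> apply_moves --targets '[[[0,0,-0.01,0,14],[0,0,0,0,14]]]'

```text
clock: 11.75
eef_pos: [0.542, 0.1495, 0.1589]
tool_rot: [0.965, 0.264, 0.0, 0.0]
contact_force: [-1.5, -0.3, 4.3]
opening: 0.191
```

>>> apply_moves --targets '[[[0,0,-0.005,0,14],[0,0,0,0,14]]]'

```text
clock: 11.95
eef_pos: [0.5423, 0.1496, 0.1587]
tool_rot: [0.965, 0.264, 0.001, 0.0]
contact_force: [-2.9, -0.9, 11.9]
opening: 0.193
```

The rod has contacted the floor. I'll ease off, open slightly, then let the rod lean gently on the rim by following it with the jaws.

>>> apply_moves --targets '[[[0,0,0.005,0,14],[0,0,0,0,17],[0,0,0,0,20],[0,0,0,0,23],[0,0,0,0,26],[0,0,0,0,30],[0,0,0,0,34],[0,0,0,0,34]]]' --force 10

```text
clock: 12.75
eef_pos: [0.5415, 0.1494, 0.1584]
tool_rot: [0.965, 0.264, -0.0, 0.0]
contact_force: [0.9, -0.8, 0.9]
opening: 0.371
```

```bash
cat > see.py <<'E'
import sys
from h import *
from plant import *
a=read_camera("scene");w=read_camera("wrist")
cv2.imwrite(sys.argv[1],cv2.hconcat([cv2.resize(x[:,:,::-1],(400,500),interpolation=2) for x in (a[60:310,240:440],w[90:340,160:360])]))
o=telemetry.get_obs();print(o["contact_force"],o["eef_pos"],o["opening"])
E
python3 see.py pics/r1.png
```

```text
[-0.15752664  0.97283545 -1.13035629] [0.54152818 0.14943601 0.1584173 ] 0.3717120684694496
```

View pics/r1.png

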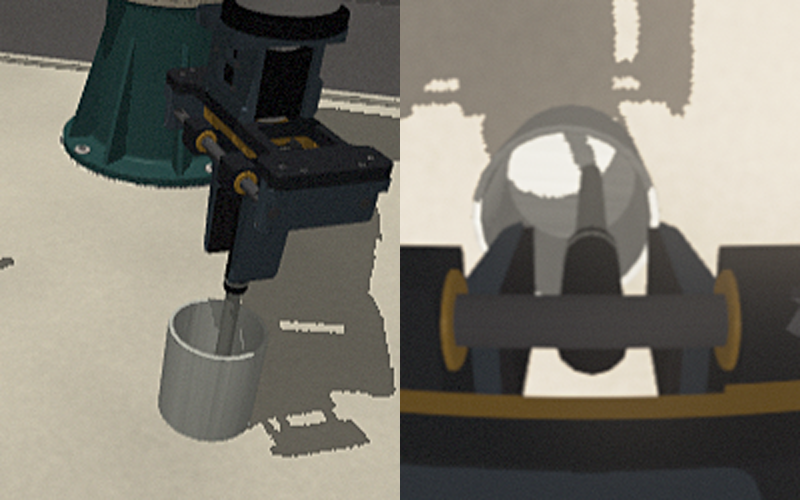

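The rod stands upright on its own between the slightly opened fingers, with its tip inside the beaker near (592,165). Now I'll ease it over to the rim.

>>> apply_moves --targets '[[[0.017,0.01,0,0,34],[0.017,0.01,0,0,34],[0.017,0.01,0,0,34],[0.017,0.01,0,0,34],[0.017,0.01,0,0,34],[0.017,0.01,0,0,34],[0.017,0.01,0,0,34],[0.017,0.01,0,0,34],[0,0,0,0,34]]]'

```text
clock: 13.75
eef_pos: [0.5623, 0.1616, 0.1584]
tool_rot: [0.965, 0.264, 0.0, 0.0]
contact_force: [0.3, 0.4, -0.8]
opening: 0.372
```

```bash
python3 see.py pics/r2.png
```

```text
[0.11125094 0.63865662 0.21486717] [0.56190667 0.1614195  0.1583846 ] 0.37611618581415635
```

View pics/r2.png

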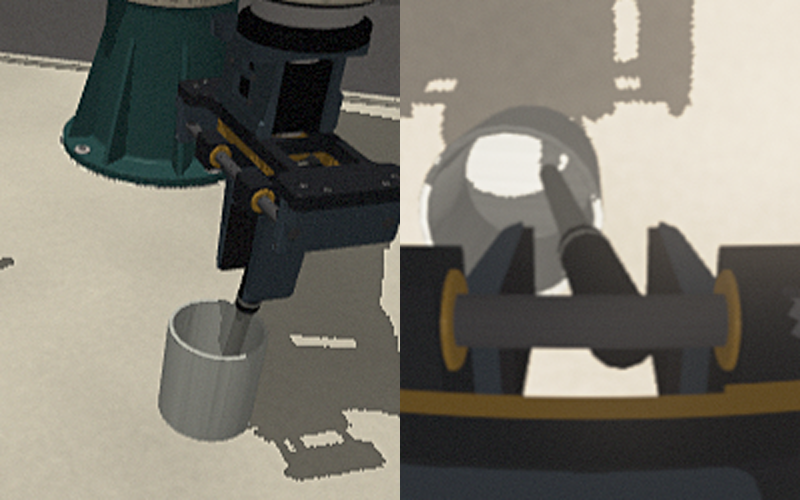

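>>> apply_moves --targets '[[[0.017,0.01,0,0,38],[0.017,0.01,0,0,38],[0.017,0.01,0,0,38],[0.017,0.01,0,0,38],[0.017,0.01,0,0,38],[0,0,0,0,38],[0,0,0,0,38]]]'

```text
clock: 14.55
eef_pos: [0.5746, 0.1689, 0.1584]
tool_rot: [0.965, 0.264, -0.0, -0.0]
contact_force: [-0.9, -1.0, -1.2]
opening: 0.415
```

```bash
python3 see.py pics/r3.png
```

```text
[ 0.15063278 -0.16398461  0.53910411] [0.57457337 0.16885244 0.15840032] 0.4164171705995427
```

View pics/r3.png

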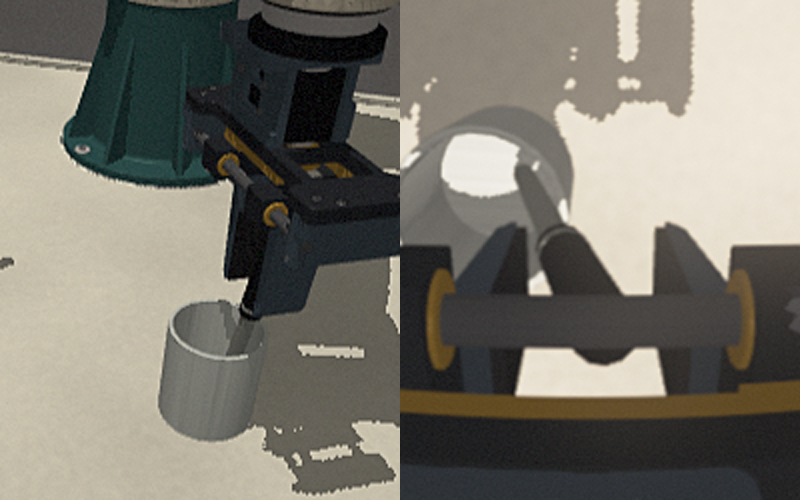

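The rod now leans on the rim and no longer touches the right finger. I'll open fully and rise.

>>> apply_moves --targets '[[[0,0,0,0,50],[0,0,0,0,70],[0,0,0,0,91],[0,0,0,0,91],[0,0,0,0,91],[0,0,0,0,91],[0,0,0.05,0,91],[0,0,0.1,0,91],[0,0,0.15,0,91],[0,0,0.2,0,91],[0,0,0.2,0,91],[0,0,0.2,0,91],[0,0.1,0.1,0,91],[0,0.2,0,0,91],[0,0.2,0,0,91],[0,0.2,0,0,91],[0,0.2,0,0,91],[0,0.2,0,0,91],[0,0.2,0,0,91],[0,0,0,0,91]]]'

```text
clock: 16.65
eef_pos: [0.5739, 0.3675, 0.3084]
tool_rot: [0.964, 0.265, -0.0, -0.0]
contact_force: [-0.3, -0.5, -0.4]
opening: 0.999
```

```bash
python3 - <<'E'
from plant import *
import cv2
a=read_camera("scene");b=read_camera("top")
cv2.imwrite("pics/f.png",cv2.hconcat([cv2.resize(x[:,:,::-1],(400,300)) for x in (a,b)]))
cv2.imwrite("pics/f2.png",cv2.hconcat([cv2.resize(a[100:300,290:410,::-1],(300,500),interpolation=2),cv2.resize(b[130:250,140:400,::-1],(500,231)).__class__ and cv2.copyMakeBorder(cv2.resize(b[120:270,130:410,::-1],(500,268)),0,232,0,0,0)]))
o=telemetry.get_obs();print(o["contact_force"],o["eef_pos"],o["clock"])
E
```

```text
[ 0.35874961 -0.62909054 -0.52007642] [0.57412533 0.3647899  0.3083046 ] 16.75
```

View pics/f.png

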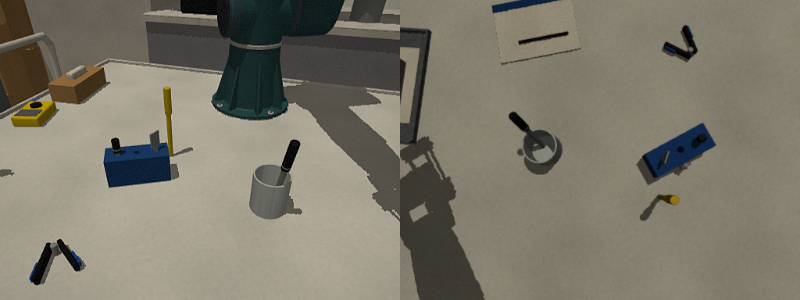

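View pics/f2.png

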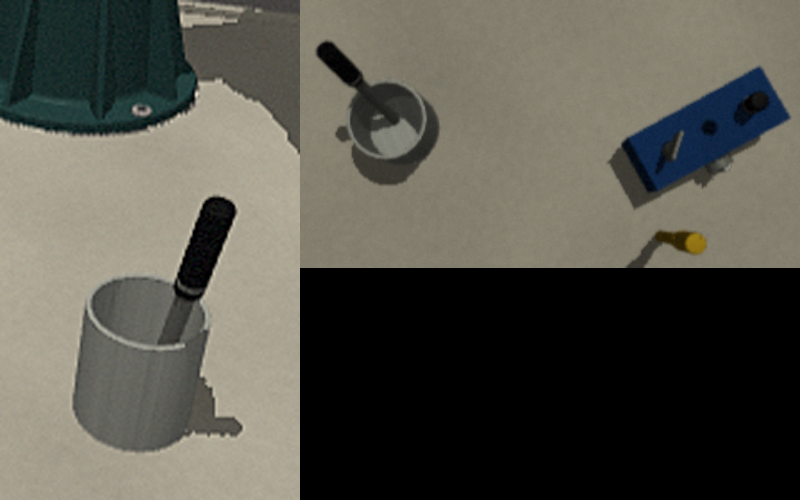

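The rod stands in the beaker and leans on its rim. The beaker is upright where it was, the other two tools and the yellow look-alike are standing, and the gripper is clear.

```bash
python3 -c "
from plant import env,telemetry
print(env.sign_off(), telemetry.get_obs()['clock'])"
```

```text
the job is handed in; nothing more can be done
the job is handed in; nothing more can be done
```

The long black-gripped rod is now standing in the beaker, and I handed the job in at about 17 s of the 42 s allowed. I lifted it from the block's middle well and carried it over with its tip at about 0.17 m. I lowered it until it touched the beaker floor, where the upward force peaked at about 12 N, then eased it over onto the rim before opening fully.

The last scene and top pictures show:
- **Rod:** inside the beaker, leaning on the rim.
- **Beaker:** upright, and by eye where it was before.
- **Other tools:** the short rod and the paddle are still in the block, and the yellow look-alike is untouched.
- **Gripper:** clear of everything, about 0.2 m away, with the wrist force within about 1 N of zero.

**Checks that disagreed:** the first estimates of the beaker centre from the two cameras differed by about 7–12 mm. I refined them by triangulation and confirmed the position with the wrist camera before lowering. I did not measure the beaker's position again at the end.

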